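# Fit the aerator and lock the wine stand at its glass mark

### The arm

A 6-joint arm with a two-finger parallel gripper is mounted at the origin on a cart in front of the work surface, level with it; the furniture and walls round the work are solid. World frame = base frame: x ahead of the robot, y to its left, z up, the work surface at z = 0. Lengths are in m, angles in rad, forces in N, time in s.
With the tool pointing down it reaches from about 0.375 to 0.9 m from the base axis. Payload 3.1 kg.
Tool frame: the origin (TCP) lies midway between the tips of the shut fingers; the grasp point (between the pads) lies 19 mm behind it; z points along the fingers, y is the line along which they close (so a half turn about z gives the same grasp; the last joint's range is limited). The gripper opens to 85 mm and grips with 20 to 120 N. Pads are 22 mm wide; open, the fingers measure 114 mm over their backs; the gripper's body (76 mm by 85 mm) begins 54 mm behind the grasp point. The pads swing forward as they close: fully open they stand 13 mm farther back than shut.
Start: joints at [-1.343, 0.527, 1.433, -0, 1.181, -0.178], TCP at [0.247, -0.574, 0.231] pointing down, gripper open.
Joint ranges: [-3.08, 3.08], [-0.75, 2.2], [0.22, 2.44], [-1.43, 4.57], [0, 2.65], [-2.85, 2.85]. Speed limits (rad/s): [2.79, 2.79, 3.14, 3.14, 3.14, 3.14].

### API

Orientations are given as a unit quaternion [x, y, z, w].
In Python, from station import manip gives the robot as it stands.
- The arm moves only by the tool move_arm, never from a script. Its argument "increments" is a list that holds one entry, the list of rows, each a list of 5 numbers: the gripper's target within -1 to 1 (shut at 1, half-way at 0, fully open at -1), then the shift along the world's x, y, z in m, then the turn about the world's z in degrees. In form: [[[fingers, dx, dy, dz, twist], ...]]. A call has 1 to 8 rows; each row shifts and turns the commanded pose from where the row before left it; what a row does not reach is not made up. A row lasts 1/10 s, in which the tool goes at most 50 mm and 8.59 degrees, less where a joint would pass 70% of its speed; a pose out of reach is approached as far as the arm can. A call with a gripper value outside its range is refused whole. The fingers move at their own pace and stop on an object; "newtons" is the grip in N (left out, the last holds). Time passes only in rows, so rows that do not move let the fingers close. It gives the time, the measured TCP pose, the force, the opening and the grip force at its end, in the units of the state.
- manip.sense(): the state, without advancing time (a new reading comes with each control period).
- manip.snapshot(name): name is "scene" or "top" or "wrist"; returns a dict with "img" (480x640x3 uint8, red, green, blue), "fx", "fy", "cx", "cy" (pixels), "k1" (the pictures are not rectified: a ray, as slopes to the right and down, at radius r is drawn at 1 + k1 r^2 times it, then the intrinsics apply), "world_to_cam" (4x4, takes a point from world to camera coordinates); the wrist camera has in their place "tool_from_camera" (4x4, takes a point from camera to tool coordinates, whose origin is the TCP and whose axes are the flange's). Camera axes: x right, y down, z forward; pixel columns grow to the right and rows downward; lengths in m; the calibration is good to about 2 mm. A picture is of the moment at which its call begins: read the wrist's pose just before it. There is no depth.
- manip.sign_off(): hands the job in; it is judged then, once.
Trained networks look in the newest picture that a camera, given by its name, has taken for a name from the list of things; names that differ only in an ending like _2 or _b are one class to them, and where a whole thing is asked for, a point or a joint stands for the part that bears it (a point fixed in the world has none). Each returns a list of dicts, best first, with "confidence" (0 to 1); they miss things now and then, are a little off and sometimes report something else, mostly with a low value. They report only what shows in the picture. A call takes as long as a camera call. They do not tell look-alikes from the thing itself.
- manip.spot_in(label, camera): "xyz" ([x, y, z] in m, in world coordinates, good to about 4 mm: the middle of the surface that is visible of it).
- manip.mark_of(label, camera): "xyz" ([x, y, z] in m, in world coordinates, good to about 4 mm: a listed point, or the origin of a listed thing).
The state is a dict: "t": time; "q": joint angles; "qd": joint speeds; "tau": joint torques, N m; "tcp_pos": TCP position; "tool_rot": TCP orientation; "force": force on the tool from outside, world axes, zero at the start; "ft_torque": the same for the moment, N m; "finger_gap": opening from 0.0 (shut) to 1.0 (fully open); "gripper_force": force on a finger pad.
Only numpy, scipy, OpenCV 4.12 (cv2) and the standard library are available. Lean on these libraries where they do the work, as an engineer would, in place of code of your own. Each camera call takes 0.05 s, during which the arm holds its last target. There are 200 camera calls.

### The job

Get the wine aerator stand ready for the tasting glass: see which of the two aerators fits the ring of the stand, drop that one in until its flange rests on the ring, let go of it and leave the other one standing upright on the worktop. Then take the stand's sleeve between its flat back and its open cam lever, gently so that the lever stays open for now, raise the sleeve until its lower edge is level with the upper groove of the post, and there press the lever fully closed while the sleeve is held at the groove. Finish while still holding the sleeve and the closed lever, at the groove, and leave the glass, the jigger and the cork where they are.

Things in the scene. Friction and masses are not known exactly. Their poses are not given: they have to be found in the camera images.
- stand: Aerator stand, fixed: dark wooden base board (110 x 190 mm, top 12 mm above the worktop), steel boss (25 mm wide, up to 31.5 mm), upright 10 mm square post up to 142 mm. Origin: on the worktop under the post's axis. x points from the lever side to the sleeve's flat back, y from the post to the ring, z up.
- sleeve (a joint): Height (m) of the aluminium sleeve on the post: 0 bottom (as found), 0.045 lower edge level with the upper groove, 0.052 top stop. Sleeve: 20 mm in the stand's x, 24 mm in y, 121 mm tall with its black cap; 0.33 kg with lever, arm and ring. Lever open: it slides freely and sinks when let go. Lever closed: the cam grips the post (about 16 N). The biting cam drags the sleeve upwards: hold it.
- lever (a joint): Angle (rad) of the black cam lever on the sleeve's -x side: 0 closed (upright along the sleeve), 0.66 to 0.76 as found (upper end leaning out). Pin 55 mm above the sleeve's lower edge, 18 mm from its axis; 49 mm from pin to end, 16 mm wide, 6 mm thick. Stays where left; about 9 N at its end moves it, about 15 N close it. The cam bites from 0.55 down; a first grip over 20 N may shut it early.
- lever_lip (a point): Middle of the rounded, polished lip (7 mm thick) at the lever's upper end, 45 mm from the pin; it rises 8 mm as the lever closes. Over sleeve back and lip it measures about 58 mm at 0.7 rad and 27.5 mm closed: the back stays put, so the hand must follow about 15 mm in the stand's +x while the lever closes.
- sleeve_grip (a point): Point on the axis of the sleeve, 95 mm above its lower edge and 26 mm below the top of its cap: a good height to grip. The flat back is 10 mm from it in the stand's +x. Axes as the stand's.
- sleeve_foot (a point): Centre of the sleeve's lower edge.
- upper_groove (a point): Centre of the post at the upper of its two dark grooves, 77 mm above the worktop (65 mm above the base board's top). The other groove is at 55 mm. Both are hidden in the sleeve until it is raised.
- ring (a point): Centre of the ring's bore at the ring's top face: bore 36.4 mm across and 12 mm deep, ring 54 mm across outside, 100 mm from the post's axis in the stand's +y; its top face is 87 mm above the worktop when the sleeve is down.
- slim_aerator_mid (a point): Middle (43.5 mm up) of the aerator that fits: steel, 87 mm tall, loose, upright, barrel 34 mm across from 10 to 48 mm above its foot with a tapered end (24 mm across at the foot), flange 48 mm across from 48 to 53 mm, round black grip 28 mm across from 53 to 87 mm. Its z axis points up. Seated, this point lies 4.5 mm below the ring's top face.
- wide_aerator_mid (a point): Middle (43.5 mm up) of the other aerator, the same but for its barrel of 40 mm (30 mm at the foot), too wide for the ring.
- tasting_glass: Clear shot glass, 48 mm across, 61 mm tall, standing on a cork coaster; origin under its foot. Leave it alone.
- jigger: Steel double-cone jigger, 47 mm across, 94 mm tall; origin under its foot. Leave it alone.
- pulled_cork: Wine cork lying on its side, 23 x 44 mm; origin under it. Leave it alone.
Not all that is in view belongs to the job. Leave any blue look-alike of the part that bears slim_aerator_mid alone.

How it is judged:
By the outcome, as a careful person would: the job done as asked, in the order asked, and still so for the second after the job is handed in, while the arm keeps its last pose, push and grip.
It also fails if it takes over 51 s, if anything falls off the work surface, if the arm or the gripper's body presses on something with over 40 N, if the wrist force passes 120 N, or if a joint passes its speed limit or range.

## Working session

There is one attempt and no reset: what is moved stays moved. The work goes in short steps, Python scripts to look and compute and a tool call to move; the robot and the scene stay as the last step left them, time stands still between calls to the robot, and variables do not carry over. Pictures are saved under pics/ and viewed, at most 12 in all, crops included, and the job is handed in when it is done.

Besides the shell and the picture viewer there is one more tool, called after "Emit:" as name([rows], argument=value, ...), one row to a line, values as JSON. move_arm: Moves the arm, as the interface text tells. Its arguments: {"type":"object","properties":{"increments":{"type":"array","items":{"type":"array","items":{"type":"array","items":{"type":"number"}}}},"newtons":{"type":"number"}},"required":["increments"]}

```bash
mkdir -p pics; cat > h.py <<'E'
from station import manip
import numpy as np, cv2
def pic(cam,name):
    s=manip.snapshot(cam); cv2.imwrite(f"pics/{name}.png",s["img"][:,:,::-1]); return s
def proj(s,p):
    c=(np.array(s["world_to_cam"])@np.append(p,1))[:3]; x=c[:2]/c[2]; x=x*(1+s["k1"]*(x@x))
    return np.round([s["fx"]*x[0]+s["cx"],s["fy"]*x[1]+s["cy"]],1)
E
python3 - <<'E'
from h import *
S={}
for c in ("scene","top"):
    S[c]=pic(c,c+"1")
for l in "stand sleeve_grip lever_lip sleeve_foot ring slim_aerator_mid wide_aerator_mid tasting_glass jigger pulled_cork".split():
    for c in ("scene","top"):
        for d in manip.mark_of(l,c)[:4]:
            print(l,c,np.round(d["xyz"],4),round(d["confidence"],2),proj(S[c],d["xyz"]), {k:v for k,v in d.items() if k not in("xyz","confidence")})
s=manip.sense();print(s["t"],s["tool_rot"],s["finger_gap"])
a=cv2.imread("pics/scene1.png");b=cv2.imread("pics/top1.png")
E
```

```text
stand scene [ 4.718e-01 -1.216e-01  2.000e-04] 0.73 [352.2 246.9] {}
stand top [ 0.4667 -0.1232 -0.0035] 0.88 [367.8 253.4] {}
sleeve_grip scene [ 0.469  -0.1257  0.1275] 0.92 [357.9 210.4] {}
sleeve_grip top [ 0.469  -0.1206  0.1239] 0.77 [373.  243.6] {}
lever_lip scene [ 0.4262 -0.1264  0.1215] 0.43 [372.3 222.4] {}
sleeve_foot scene [ 0.475  -0.1253  0.0299] 0.71 [353.1 237.5] {}
sleeve_foot top [ 0.4741 -0.1228  0.0325] 0.98 [369.5 248.2] {}
ring scene [ 0.463  -0.0224  0.0819] 0.65 [326.2 249.8] {}
ring scene [0.5855 0.1802 0.0015] 0.3 [223.7 289.5] {}
ring top [0.5834 0.1792 0.0022] 0.67 [254.9 197.2] {}
ring top [ 0.4651 -0.0242  0.0891] 0.66 [330.  243.8] {}
slim_aerator_mid scene [0.4048 0.3074 0.0439] 0.89 [222.7 373.4] {}
slim_aerator_mid scene [0.4748 0.3801 0.0479] 0.7 [169.3 371.8] {}
slim_aerator_mid top [0.4102 0.3069 0.0431] 0.84 [192.1 255.8] {}
slim_aerator_mid top [ 0.4657 -0.1244  0.0767] 0.71 [372.1 248.6] {}
slim_aerator_mid top [0.4775 0.3814 0.0424] 0.57 [166.9 226. ] {}
wide_aerator_mid scene [0.4436 0.1754 0.0456] 0.76 [263.5 318.1] {}
wide_aerator_mid top [0.4455 0.1805 0.0465] 0.77 [244.9 246.5] {}
tasting_glass scene [ 0.5169 -0.3409  0.0088] 0.98 [396.7 191.6] {}
tasting_glass scene [0.5859 0.181  0.0006] 0.42 [223.3 289.9] {}
tasting_glass top [ 0.5194 -0.3369  0.0088] 0.63 [453.6 240.4] {}
jigger scene [ 0.4706 -0.1281  0.0309] 0.45 [355.3 237.6] {}
jigger top [ 0.417  -0.3971  0.0021] 0.66 [474.7 283.1] {}
jigger top [0.4477 0.1797 0.0474] 0.25 [245.3 245.6] {}
pulled_cork scene [ 0.5859  0.1828 -0.0023] 0.73 [222.9 291. ] {}
pulled_cork top [0.5799 0.1775 0.0016] 0.64 [255.4 198.6] {}
pulled_cork top [ 0.4683 -0.1214 -0.0023] 0.58 [367.2 252.7] {}
1.1 [ 9.79487945e-01  2.01502766e-01  1.83947600e-05 -2.90613330e-05] 0.9985542131054999
```

View pics/scene1.png

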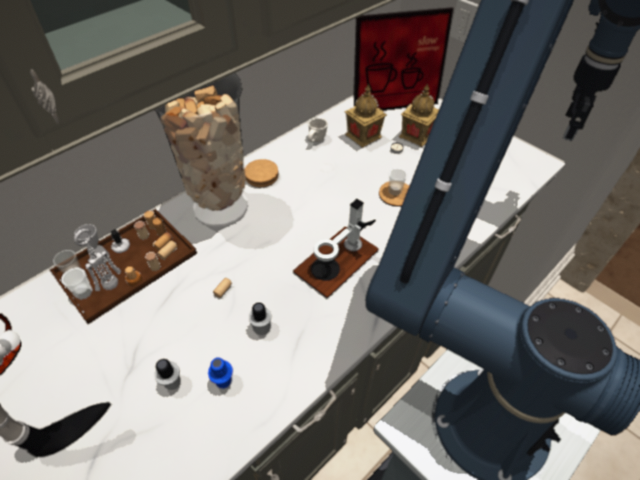

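View pics/top1.png

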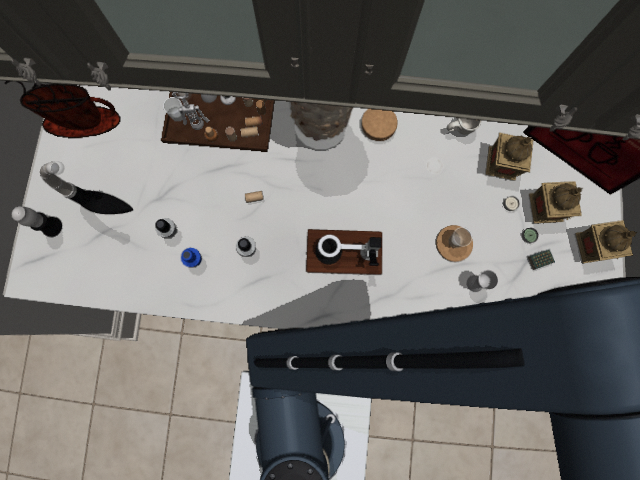

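The scene shows the stand at about (350,245), the black-gripped steel aerators at (260,318) and (166,375), and the blue decoy at (220,372). The stand's axes are roughly the world axes, with the lever towards the robot. I'll move over the aerators for a closer look.

Emit:
move_arm([
  [[-1,0.0255,0.0355,0.0133,0],[-1,0.0255,0.0355,0.0133,0],[-1,0.0255,0.0355,0.0133,8.35],[-1,0.0255,0.0355,0.0133,8.35],[-1,0.0255,0.0355,0.0133,8.35],[-1,0.0255,0.0355,0.0133,8.35],[-1,0.0035,0.0457,0,8.35],[-1,0.0035,0.0457,0,8.35]],
], newtons=20)

```text
t: 1.9
tcp_pos: [0.4075, -0.2684, 0.3117]
tool_rot: [0.8, 0.6, 0.0, 0.001]
force: [-0.2, 0.4, -0.6]
finger_gap: 1.005
gripper_force: 0.0
```

Emit:
move_arm([
  [[-1,0.0035,0.0457,0,8.35],[-1,0.0035,0.0457,0,8.35],[-1,0.0035,0.0457,0,0],[-1,0.0035,0.0457,0,0],[-1,0.0035,0.0457,0,0],[-1,0.0035,0.0457,0,0],[-1,0.0035,0.0457,0,0],[-1,0.0035,0.0457,0,0]],
])

```text
t: 2.7
tcp_pos: [0.4347, 0.0977, 0.3115]
tool_rot: [0.707, 0.707, 0.0, 0.0]
force: [1.0, 0.2, -0.3]
finger_gap: 1.0
gripper_force: 0.0
```

Emit:
move_arm([
  [[-1,0.0035,0.0457,0,0],[-1,0.0035,0.0457,0,0],[-1,0.0035,0.0457,0,0],[-1,0.0035,0.0457,0,0],[-1,0,0,0,0],[-1,0,0,0,0]],
])

```text
t: 3.3
tcp_pos: [0.4483, 0.2793, 0.3108]
tool_rot: [0.706, 0.708, -0.0, 0.0]
force: [-0.3, -0.8, -0.2]
finger_gap: 1.003
gripper_force: 0.0
```

```bash
cat >> h.py <<'E'
from scipy.spatial.transform import Rotation as R
def wrist(name):
    st=manip.sense(); s=pic("wrist",name)
    T=np.eye(4);T[:3,:3]=R.from_quat(st["tool_rot"]).as_matrix();T[:3,3]=st["tcp_pos"]
    s["world_to_cam"]=np.linalg.inv(T@np.array(s["tool_from_camera"])); return s
E
python3 - <<'E'
from h import *
s=wrist("w1"); st=manip.sense();print(st["t"],st["tcp_pos"],st["tool_rot"],st["q"])
print(np.round(s["tool_from_camera"],3))
for l in "slim_aerator_mid wide_aerator_mid".split():
    for d in manip.mark_of(l,"wrist"): print(l,np.round(d["xyz"],4),d["confidence"],proj(s,d["xyz"]))
E
```

```text
3.35 [0.44831609 0.27833268 0.31087257] [ 7.06481731e-01  7.07731057e-01 -5.57029693e-04  6.75743226e-05] [ 3.44013043e-01  3.06416133e-01  1.57168112e+00 -6.28201159e-04
  1.26444449e+00  3.42435967e-01]
[[-0.    -0.953 -0.304  0.079]
 [ 1.    -0.001  0.001  0.001]
 [-0.001 -0.304  0.953 -0.141]
 [ 0.     0.     0.     1.   ]]
slim_aerator_mid [0.4022 0.3088 0.0456] 0.78 [276.2 168.2]
wide_aerator_mid [0.4463 0.1819 0.0429] 0.75 [317.3 276.7]
```

View pics/w1.png

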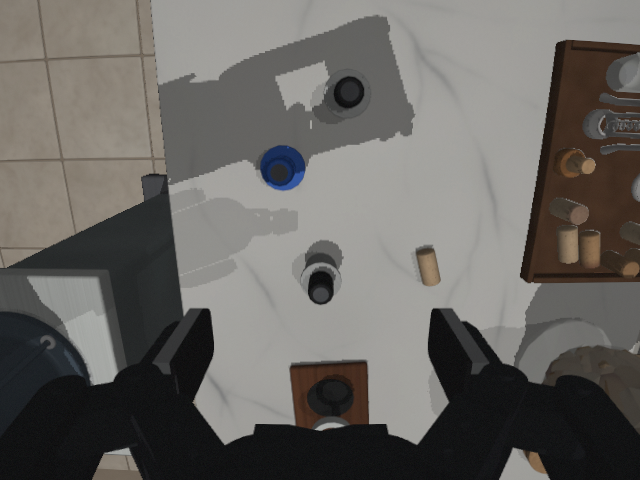

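The wrist view shows the near aerator at (320,285), the far one at (349,92) and the blue decoy at (283,168). The barrels are hidden from above, so I'll go lower for an oblique view.

Emit:
move_arm([
  [[-1,0,0,-0.047,0],[-1,0,0,-0.047,0],[-1,0,0,-0.047,0],[-1,0,0,-0.045,0],[-1,0,0,0,0],[-1,0,0,0,0]],
])

```text
t: 4.05
tcp_pos: [0.4491, 0.2776, 0.1254]
tool_rot: [0.707, 0.707, -0.001, -0.0]
force: [0.5, -0.5, 1.2]
finger_gap: 0.998
gripper_force: 0.0
```

```bash
python3 - <<'E'
from h import *
s=wrist("w2"); print(manip.sense()["tcp_pos"])
for l in "slim_aerator_mid wide_aerator_mid".split():
    for d in manip.mark_of(l,"wrist"): print(l,np.round(d["xyz"],4),d["confidence"],proj(s,d["xyz"]))
E
```

```text
[0.45032112 0.27827218 0.12684639]
slim_aerator_mid [0.4798 0.3806 0.0438] 0.84 [373.6  75.4]
slim_aerator_mid [0.404  0.3091 0.0419] 0.82 [244.3 201.8]
wide_aerator_mid [0.4458 0.1812 0.0425] 0.63 [314.3 378.1]
```

Emit:
move_arm([
  [[-1,0.005,0.0475,0,0],[-1,0.005,0.0475,0,0],[-1,0.005,0.0475,0,0],[-1,0.01,0.0475,0,0],[-1,0,0,0,0],[-1,0,0,0,0]],
])

```text
t: 4.8
tcp_pos: [0.4742, 0.4702, 0.1276]
tool_rot: [0.706, 0.708, 0.002, 0.001]
force: [-0.1, 0.1, 0.3]
finger_gap: 1.0
gripper_force: 0.0
```

```bash
python3 - <<'E'
from h import *
s=wrist("w3"); print(manip.sense()["tcp_pos"],manip.sense()["t"])
for l in "slim_aerator_mid wide_aerator_mid".split():
    for d in manip.mark_of(l,"wrist"): print(l,np.round(d["xyz"],4),d["confidence"],proj(s,d["xyz"]))
a=cv2.imread("pics/w2.png");b=cv2.imread("pics/w3.png")
cv2.imwrite("pics/w23.png",cv2.resize(np.hstack([a[:,160:480],b[:,160:480]]),(800,600)))
E
```

```text
[0.47379296 0.46874099 0.1270741 ] 4.85
slim_aerator_mid [0.477  0.3836 0.0421] 0.95 [321.6 364.8]
slim_aerator_mid [0.4033 0.3092 0.0442] 0.65 [226.8 445.6]
```

View pics/w23.png

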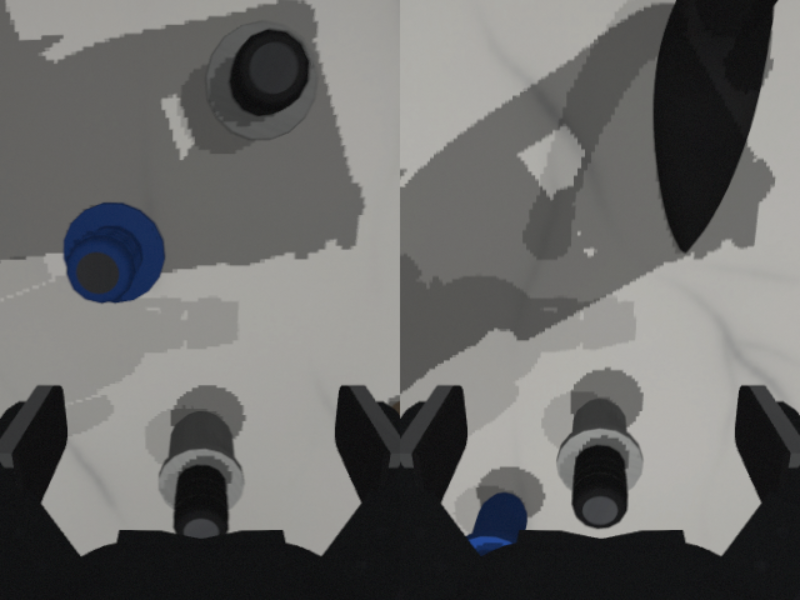

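Left (near): barrel 68 px against flange 84 px, ratio 0.81, so this is the wide one. Right (far): 56/84 = 0.67, so this is the slim one. The far steel aerator at about (0.478, 0.382) is the one to take.

```bash
cat >> h.py <<'E'
def back(s,uv,z):
    M=np.linalg.inv(s["world_to_cam"]); d=np.array([(uv[0]-s["cx"])/s["fx"],(uv[1]-s["cy"])/s["fy"]]);x=d.copy()
    for _ in range(10): x=d/(1+s["k1"]*(x@x))
    r=M[:3,:3]@np.append(x,1); return M[:3,3]+r*(z-M[2,3])/r[2]
E
python3 - <<'E'
from h import *
s=wrist("w4")
for uv,z in(((320,408),.087),((320,364),.0505)): print(back(s,uv,z))
for p in ([.478,.382,.087],[.478,.406,.053],[.454,.382,.053],[.502,.382,.053]): 
    u=proj(s,p); print((u-[160,0])*1.25+[400,0])
E
```

```text
[0.47470079 0.38353219 0.087     ]
[0.47471984 0.38830183 0.0505    ]
[606.875 512.5  ]
[606.25 429.75]
[562.  467.5]
[650.    467.375]
```

Emit:
move_arm([
  [[-1,0.002,-0.043,0,0],[-1,0.002,-0.044,0,0],[-1,0,0,0,0],[-1,0,0,0,0]],
])

```text
t: 5.4
tcp_pos: [0.4782, 0.3799, 0.1257]
tool_rot: [0.708, 0.706, 0.0, -0.0]
force: [0.3, -0.0, 0.2]
finger_gap: 1.003
gripper_force: 0.0
```

Emit:
move_arm([
  [[-1,-0.003,0.003,-0.02,0],[-1,0,0,-0.03,0],[-1,0,0,-0.018,0],[-1,0,0,0,0],[1,0,0,0,0],[1,0,0,0,0],[1,0,0,0,0],[1,0,0,0,0]],
], newtons=40)

```text
t: 6.2
tcp_pos: [0.4753, 0.385, 0.0582]
tool_rot: [0.707, 0.707, 0.001, 0.0]
force: [-0.3, -0.2, 0.8]
finger_gap: 0.331
gripper_force: 0.4
```

Emit:
move_arm([
  [[1,0,0,0,0],[1,0,0,0,0],[1,0,0,0,0]],
])

```text
t: 6.5
tcp_pos: [0.4753, 0.385, 0.0583]
tool_rot: [0.707, 0.707, 0.001, 0.0]
force: [-0.9, 0.3, 6.5]
finger_gap: 0.31
gripper_force: 39.4
```

Emit:
move_arm([
  [[1,0,0,0.03,0],[1,0,0,0.04,0],[1,0,-0.02,0.04,0],[1,0,-0.03,0.035,0],[1,0,-0.03,0.035,0],[1,0,-0.035,0.03,0],[1,0,-0.045,0,0],[1,0,-0.045,0,0]],
])

```text
t: 7.3
tcp_pos: [0.475, 0.1783, 0.2684]
tool_rot: [0.706, 0.708, 0.001, 0.001]
force: [0.7, 0.5, -0.4]
finger_gap: 0.312
gripper_force: 39.7
```

Emit:
move_arm([
  [[1,-0.005,-0.045,0,0],[1,-0.005,-0.045,0,0],[1,0,-0.045,0,0],[1,0,-0.045,0,0],[1,0,-0.04,0,0],[1,0,-0.03,0,0],[1,0,0,0,0],[1,0,0,0,0]],
])

```text
t: 8.1
tcp_pos: [0.4643, -0.0707, 0.2669]
tool_rot: [0.708, 0.707, 0.0, -0.001]
force: [0.5, -0.1, -0.5]
finger_gap: 0.31
gripper_force: 39.7
```

```bash
python3 - <<'E'
from h import *
s=wrist("w5"); st=manip.sense(); print(st["tcp_pos"],st["t"],st["force"],st["finger_gap"])
for l in "ring stand sleeve_grip sleeve_foot lever_lip slim_aerator_mid".split():
    for d in manip.mark_of(l,"wrist"): print(l,np.round(d["xyz"],4),round(d["confidence"],2),proj(s,d["xyz"]))
E
```

```text
[ 0.46418327 -0.06988632  0.26684653] 8.15 [-0.77410926 -0.1071911  -0.95055081] 0.31159085242084356
stand [ 0.4748 -0.124  -0.0041] 0.92 [328.5 240.7]
stand [ 0.4173 -0.3982  0.0035] 0.74 [285.8 432.1]
sleeve_foot [ 0.4693 -0.1215  0.0308] 0.58 [324.1 248.5]
lever_lip [ 0.4274 -0.127   0.1212] 0.58 [275.  289.9]
slim_aerator_mid [ 0.4644 -0.0722  0.2489] 0.61 [318.1 300.2]
```

View pics/w5.png

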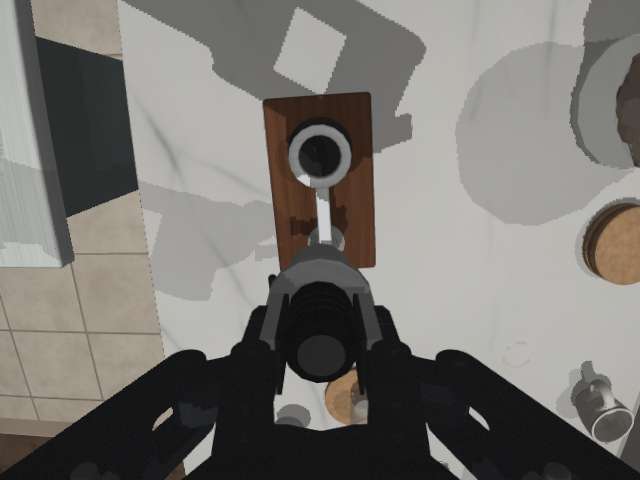

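```bash
python3 - <<'E'
from h import *
s=wrist("w6"); st=manip.sense(); t=np.array(st["tcp_pos"])
g=cv2.cvtColor(s["img"],cv2.COLOR_RGB2HSV)
m=((g[...,1]<40)&(g[...,2]>105)).astype(np.uint8); m[:110]=0;m[195:]=0;m[:,:282]=0;m[:,358:]=0
c=max(cv2.findContours(m,cv2.RETR_EXTERNAL,cv2.CHAIN_APPROX_NONE)[0],key=cv2.contourArea)
c=c[(c[:,0,1]<176)]
e=cv2.fitEllipse(c);print("ring",e,back(s,e[0],.087))
for sx in(-27,27): print(proj(s,back(s,e[0],.087)+[sx/1e3,0,0]))
# dark bore
v=g[...,2]; 
hole=(v<60).astype(np.uint8); hole[:125]=0;hole[185:]=0;hole[:,:295]=0;hole[:,350:]=0
h=max(cv2.findContours(hole,cv2.RETR_EXTERNAL,cv2.CHAIN_APPROX_NONE)[0],key=cv2.contourArea);print("bore",cv2.fitEllipse(h))
for q in((264,101),(370,92),(375,266)): print("corner",back(s,q,.012))
# aerator predicted features for tool-y offset 0
for off in(-.003,0,.003): print(off,"top",proj(s,t+[0,off,.0287]),"flange far edge",proj(s,t+[0,off+.024,-.0053]), "foot far", proj(s,t+[0,off+.012,-.0583]))
col=s["img"][225:340,321:324].mean((1,2)).astype(int);print(list(enumerate(col,225)))
cv2.imwrite("pics/c6.png",cv2.resize(s["img"][90:400,240:400,::-1],None,fx=1.9*1,fy=1.9,interpolation=cv2.INTER_CUBIC))
E
```

```text
ring ((319.075927734375, 157.72012329101562), (60.89637756347656, 61.7894172668457), 14.748494148254395) [ 0.46486242 -0.02065521  0.087     ]
[286.9 157.7]
[351.2 157.8]
bore ((319.0156555175781, 157.0961151123047), (40.482784271240234, 40.781795501708984), 128.6114044189453)
corner [0.4096503  0.02836563 0.012     ]
corner [0.51512521 0.03710134 0.012     ]
corner [ 0.52812078 -0.14790209  0.012     ]
-0.003 top [317.1 364.2] flange far edge [317.6 265.6] foot far [318.2 250.7]
0 top [317.  357.1] flange far edge [317.6 258.9] foot far [318.2 245.6]
0.003 top [317.  349.8] flange far edge [317.6 252.1] foot far [318.2 240.5]
[(225, np.int64(204)), (226, np.int64(203)), (227, np.int64(204)), (228, np.int64(204)), (229, np.int64(204)), (230, np.int64(204)), (231, np.int64(204)), (232, np.int64(203)), (233, np.int64(204)), (234, np.int64(204)), (235, np.int64(204)), (236, np.int64(204)), (237, np.int64(204)), (238, np.int64(203)), (239, np.int64(203)), (240, np.int64(204)), (241, np.int64(204)), (242, np.int64(158)), (243, np.int64(94)), (244, np.int64(65)), (245, np.int64(60)), (246,
[... 1268 characters left out ...]
4(20)), (307, np.int64(23)), (308, np.int64(17)), (309, np.int64(18)), (310, np.int64(17)), (311, np.int64(17)), (312, np.int64(17)), (313, np.int64(18)), (314, np.int64(18)), (315, np.int64(15)), (316, np.int64(16)), (317, np.int64(16)), (318, np.int64(14)), (319, np.int64(16)), (320, np.int64(16)), (321, np.int64(18)), (322, np.int64(14)), (323, np.int64(17)), (324, np.int64(18)), (325, np.int64(18)), (326, np.int64(18)), (327, np.int64(18)), (328, np.int64(16)), (329, np.int64(17)), (330, np.int64(15)), (331, np.int64(17)), (332, np.int64(16)), (333, np.int64(18)), (334, np.int64(17)), (335, np.int64(35)), (336, np.int64(39)), (337, np.int64(38)), (338, np.int64(38)), (339, np.int64(38))]
```

View pics/c6.png

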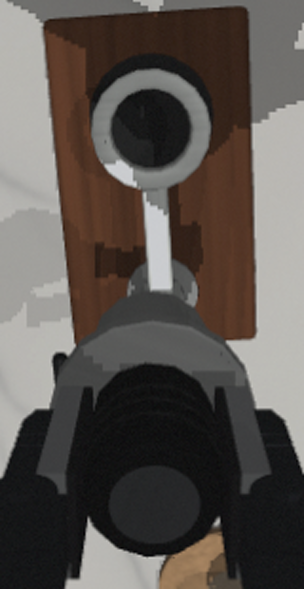

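Ring at px (319,157), giving world (0.463–0.465, −0.021…−0.024). The stand's yaw is about +4.2° from the board edges. The aerator is held upright, and the pads and aerator appear about 4 px right of the predicted position, so I take the ring's x as 0.463.

Emit:
move_arm([
  [[1,-0.001,0.047,0,0],[1,0,0,-0.04,0],[1,0,0,-0.04,0],[1,0,0,-0.037,0],[1,0,0,0,0],[1,0,0,0,0]],
])

```text
t: 9.1
tcp_pos: [0.4638, -0.0232, 0.1502]
tool_rot: [0.707, 0.708, -0.0, -0.001]
force: [0.0, 0.2, -0.3]
finger_gap: 0.311
gripper_force: 39.8
```

```bash
python3 - <<'E'
from h import *
st=manip.sense(); print(st["tcp_pos"],st["force"])
out=[]
t=np.array(st["tcp_pos"])
for c,b,z in(("scene",(280,170,110,110),5),("top",(300,205,80,80),5)):
    s=manip.snapshot(c); im=s["img"][:,:,::-1]; x,y,w,h=b
    o=cv2.resize(im[y:y+h,x:x+w],(400,400),interpolation=cv2.INTER_CUBIC); out.append(o)
    f=lambda p:tuple(int(v) for v in (proj(s,p)-[x,y])*400/w)
    print(c,f(t-[0,0,.0583]),f([.463,-.022,.087]))
cv2.imwrite("pics/c7.png",np.hstack(out))
E
```

```text
[ 0.46384875 -0.02320542  0.15021654] [ 0.04326489  0.21340526 -0.34370221]
scene (168, 278) (167, 285)
top (148, 195) (145, 198)
```

View pics/c7.png

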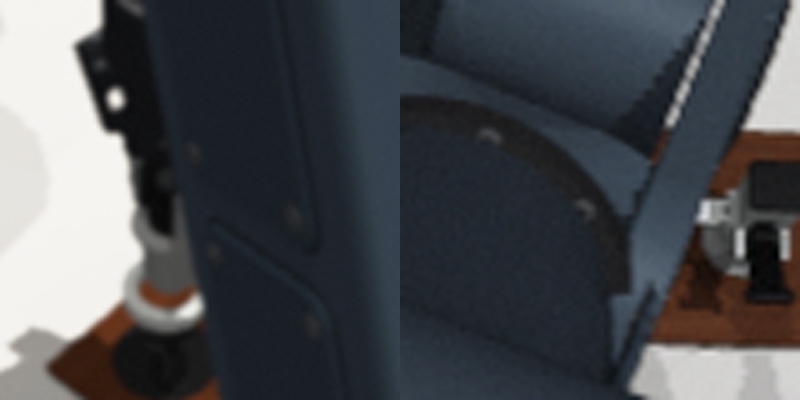

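The scene crop shows the aerator right above the ring (ring about (168,298), flange about (172,220) in the crop). The top view is blocked by the arm. I'll lower in small steps and watch the force.

Emit:
move_arm([
  [[1,0,0,-0.006,0],[1,0,0,-0.006,0],[1,0,0,0,0]],
])

```text
t: 9.5
tcp_pos: [0.4635, -0.0234, 0.1381]
tool_rot: [0.707, 0.707, -0.0, -0.0]
force: [-0.5, 0.3, -2.3]
finger_gap: 0.314
gripper_force: 39.8
```

Emit:
move_arm([
  [[1,0,0,-0.004,0],[1,0,0,-0.003,0],[1,0,0,0,0]],
])

```text
t: 9.8
tcp_pos: [0.4637, -0.0231, 0.1308]
tool_rot: [0.707, 0.707, 0.0, -0.0]
force: [1.4, 1.0, -1.4]
finger_gap: 0.311
gripper_force: 39.8
```

Emit:
move_arm([
  [[1,0,0,-0.005,0],[1,0,0,-0.005,0],[1,0,0,0,0]],
])

```text
t: 10.1
tcp_pos: [0.4636, -0.0232, 0.1204]
tool_rot: [0.707, 0.707, -0.0, -0.0]
force: [1.0, 3.0, -2.7]
finger_gap: 0.312
gripper_force: 39.6
```

Emit:
move_arm([
  [[1,0,0,-0.006,0],[1,0,0,-0.006,0],[1,0,0,-0.006,0],[1,0,0,0,0]],
])

```text
t: 10.5
tcp_pos: [0.4635, -0.023, 0.1021]
tool_rot: [0.707, 0.707, -0.0, -0.001]
force: [1.4, 4.8, -3.5]
finger_gap: 0.31
gripper_force: 39.6
```

Emit:
move_arm([
  [[1,0,0.001,-0.003,0],[1,0,0,-0.002,0],[1,0,0,0,0]],
])

```text
t: 10.8
tcp_pos: [0.4636, -0.0226, 0.0976]
tool_rot: [0.707, 0.708, -0.0, -0.0]
force: [0.5, 1.7, -2.5]
finger_gap: 0.315
gripper_force: 39.7
```

Emit:
move_arm([
  [[-1,0,0,0,0],[-1,0,0,0,0],[-1,0,0,0,0],[-1,0,0,0,0],[-1,0,0,0.03,0],[-1,0,0,0.04,0],[-1,0,0,0.045,0],[-1,0,-0.035,0.035,4.2]],
], newtons=20)

```text
t: 11.6
tcp_pos: [0.4633, -0.0552, 0.2504]
tool_rot: [0.678, 0.735, 0.001, 0.0]
force: [0.8, 0.3, -0.1]
finger_gap: 1.001
gripper_force: 0.0
```

Emit:
move_arm([
  [[-1,0,-0.045,0,0],[-1,0,-0.04,0,0],[-1,0,0,0,0],[-1,0,0,0,0]],
])

```text
t: 12.0
tcp_pos: [0.4632, -0.1429, 0.248]
tool_rot: [0.681, 0.732, 0.0, -0.0]
force: [-0.3, 0.1, -0.9]
finger_gap: 0.999
gripper_force: 0.0
```

```bash
python3 - <<'E'
from h import *
s=wrist("w8"); st=manip.sense(); print(st["tcp_pos"],st["t"],st["tool_rot"])
for l in "ring stand sleeve_grip sleeve_foot lever_lip slim_aerator_mid".split():
    for d in manip.mark_of(l,"wrist"): print(l,np.round(d["xyz"],4),round(d["confidence"],2),proj(s,d["xyz"]))
a=np.radians(4.2);X=np.array([np.cos(a),np.sin(a),0]);Y=np.array([-X[1],X[0],0]);P=np.array([.4703,-.122,0])
for n,x,y,z in(("cap",10,12,153),("cap",10,-12,153),("cap",-10,12,153),("cap",-10,-12,153),("lip",-47,0,121),("lipL",-47,8,121),("ringc",0,100,87)): print(n,proj(s,P+X*x/1e3+Y*y/1e3+[0,0,z/1e3]))
E
```

```text
[ 0.46305715 -0.14189895  0.24778418] 12.05 [ 6.80678015e-01  7.32582261e-01 -3.32391004e-06 -8.18988289e-04]
stand [ 0.4674 -0.12   -0.0025] 0.7 [324.6 177. ]
sleeve_grip [ 0.4713 -0.1271  0.123 ] 0.66 [331.2 212. ]
sleeve_foot [ 0.4687 -0.119   0.0327] 0.69 [326.5 181.3]
lever_lip [ 0.4272 -0.1234  0.1242] 0.6 [270.3 203.1]
slim_aerator_mid [ 0.4613 -0.0244  0.0791] 0.62 [327.1  67.2]
cap [347.4 196.6]
cap [346.7 232.8]
cap [315.9 196.6]
cap [316.1 232.8]
lip [265.6 204.6]
lipL [265.1 193.7]
ringc [329.8  62.9]
```

View pics/w8.png

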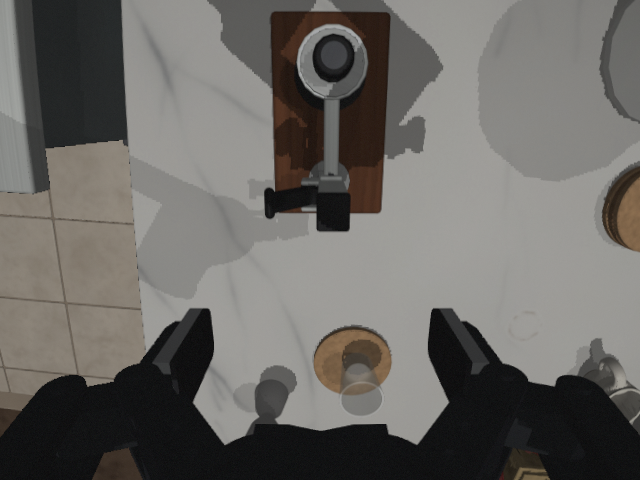

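The aerator sits in the ring at (333,62). The sleeve cap is at (333,211), the lip at (269,202), and the arm runs vertically in the image, so the yaw is aligned. Now I'll approach the sleeve.

Emit:
move_arm([
  [[-1,-0.0117,0.02,-0.02,0],[-1,0,0,-0.04,0],[-1,0,0,-0.04,0],[-1,0,0,-0.03,0],[-1,0,0,-0.016,0],[-0.7,0,0,0,0],[-0.5,0,0,0,0],[-0.4,0,0,0,0]],
], newtons=20)

```text
t: 13.15
tcp_pos: [0.4512, -0.1221, 0.1029]
tool_rot: [0.68, 0.733, -0.001, -0.001]
force: [-2.7, -1.3, 0.3]
finger_gap: 0.705
gripper_force: 1.4
```

Emit:
move_arm([
  [[-0.4,0,0,0,0],[-0.4,0,0,0,0]],
])

```text
t: 13.35
tcp_pos: [0.4513, -0.1222, 0.1028]
tool_rot: [0.68, 0.733, -0.0, -0.0]
force: [-5.1, -0.8, 2.3]
finger_gap: 0.698
gripper_force: 2.2
```

Emit:
move_arm([
  [[-0.4,-0.001,0,0,0],[-0.37,0,0,0,0],[-0.37,0,0,0,0]],
])

```text
t: 13.65
tcp_pos: [0.4508, -0.1224, 0.1025]
tool_rot: [0.68, 0.733, -0.0, -0.0]
force: [-4.5, -0.9, 4.9]
finger_gap: 0.685
gripper_force: 2.9
```

Emit:
move_arm([
  [[-0.37,-0.001,0,0,0],[-0.35,0,0,0,0],[-0.35,0,0,0,0]],
])

```text
t: 13.95
tcp_pos: [0.451, -0.1224, 0.1026]
tool_rot: [0.681, 0.733, 0.001, 0.001]
force: [-0.4, 2.0, 5.6]
finger_gap: 0.677
gripper_force: 10.4
```

Emit:
move_arm([
  [[-0.33,0,0,0,0],[-0.33,0,0,0,0]],
])

```text
t: 14.15
tcp_pos: [0.4512, -0.1225, 0.1027]
tool_rot: [0.681, 0.733, 0.001, 0.001]
force: [-0.9, 1.8, 7.4]
finger_gap: 0.671
gripper_force: 17.6
```

Both sides are in contact at 17.6 N with the lever still open (57 mm). Lifting gently.

Emit:
move_arm([
  [[-0.33,0,0,0.005,0],[-0.33,0,0,0.005,0],[-0.33,0,0,0,0]],
])

```text
t: 14.45
tcp_pos: [0.4512, -0.1225, 0.1125]
tool_rot: [0.681, 0.733, 0.001, 0.001]
force: [4.9, 2.6, -3.0]
finger_gap: 0.668
gripper_force: 18.7
```

Emit:
move_arm([
  [[-0.33,0.0005,0,0.007,0],[-0.33,0,0,0.007,0],[-0.33,0,0,0.007,0],[-0.33,0,0,0.007,0],[-0.33,0,0,0.007,0],[-0.33,0,0,0,0],[-0.33,0,0,0,0]],
])

```text
t: 15.15
tcp_pos: [0.4512, -0.1225, 0.1475]
tool_rot: [0.681, 0.733, 0.001, 0.001]
force: [5.2, 2.1, -3.8]
finger_gap: 0.666
gripper_force: 18.0
```

```bash
python3 - <<'E'
from h import *
st=manip.sense(); print(st["tcp_pos"],st["t"],st["force"],st["gripper_force"],st["finger_gap"])
out=[]
for c,(x,y,w) in(("scene",(305,170,90)),("wrist",(240,0,400)),):
    s=wrist("w9") if c=="wrist" else pic(c,"s9")
    for l in("sleeve_foot","ring","upper_groove","sleeve_grip","lever_lip"):
        for d in manip.mark_of(l,c)[:2]: print(c,l,np.round(d["xyz"],4),round(d["confidence"],2))
    if c=="wrist": x,y,w=200,0,240
    im=s["img"][y:y+w,x:x+w,::-1]; out.append(cv2.resize(im,(400,400),interpolation=cv2.INTER_CUBIC))
    if c=="scene":
        a=np.radians(4.2)
        for z in(.055,.077,.032,.0315): print(z,(proj(s,[.470,-.121,z])-[x,y])*400/w)
cv2.imwrite("pics/c9.png",np.hstack(out))
E
```

```text
[ 0.45124394 -0.1225231   0.14751319] 15.15 [ 5.16849951  2.12381589 -3.77752754] 18.047797679901123 0.6658743903854942
scene ring [ 0.4627 -0.0235  0.1276] 0.68
scene upper_groove [ 0.4678 -0.1236  0.0752] 0.58
scene upper_groove [0.4458 0.1798 0.0455] 0.27
0.055 [218.22222222 278.66666667]
0.077 [220.88888889 250.66666667]
0.032 [215.11111111 306.66666667]
0.0315 [215.11111111 307.11111111]
wrist sleeve_foot [ 0.4723 -0.1192  0.0803] 0.89
wrist upper_groove [ 0.4703 -0.1251  0.0792] 0.61
wrist sleeve_grip [ 0.4704 -0.124   0.1696] 0.73
wrist lever_lip [ 0.4258 -0.1251  0.1673] 0.98
```

View pics/c9.png

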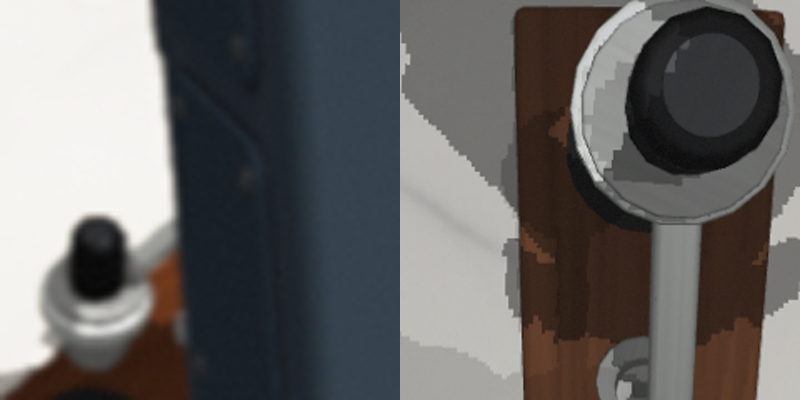

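The aerator is still seated and the ring rose with the sleeve. I'll check the height from the ring's apparent size.

```bash
python3 - <<'E'
from h import *
s=wrist("w10")
g=cv2.cvtColor(s["img"],cv2.COLOR_RGB2HSV)
for r in (40,50,60,70,80):
    print(r,"v",g[r,298:320,2],g[r,425:440:,2], "s",g[r,298:320:3,1])
P=np.array([.4703,-.121,0]);a=np.radians(4.2);X=np.array([np.cos(a),np.sin(a),0]);Y=np.array([-X[1],X[0],0])
th=np.radians(np.arange(0,360,2))
for z in(.127,.130,.132,.134,.137):
    q=np.array([proj(s,P+.1*Y+.027*(np.cos(t)*X+np.sin(t)*Y)+[0,0,z]) for t in th]); 
    f=np.array([proj(s,P+.1*Y+.024*(np.cos(t)*X+np.sin(t)*Y)+[0,0,z+.005]) for t in th]); 
    print(z,q.min(0),q.max(0),np.ptp(q[:,0]), "flange",f.min(0),f.max(0))
E
```

```text
40 v [ 59  59  57  59  57  56  54  68 134 192 205 207 194 192 192 193 144 143
 160 165 163 165] [ 22  21  34  94 131 138 135 129 125 113 113 113 113 114 114] s [134 130 132   5   4   5   3   3]
50 v [ 58  59  58  58  58  57 100 190 207 209 210 199 190 115 154 167 169 169
 168 168 171 170] [ 23  21  16  20  74  94 120 134 133 128 117 114 114 115 115] s [141 127   8   5   4   2   3   3]
60 v [ 59  59  59  56  68 161 196 206 210 210 196 111 152 169 171 172 173 172
 154 148 147 145] [ 19  20  41  86  99 101 103 109 128 132 127 110 113 115 114] s [121 137   4   5   3   3   2   2]
70 v [ 81  81  81  80  85 150 202 210 211 202 200 115 132 144 149 148 147 147
 147 147 148 147] [ 31  69 106 107 107 104 101 109 129 131 127 114 110 115 115] s [135 140   4   4   2   3   2   5]
80 v [ 83  82  50  35  35  32  95 165 185 193 199 134 130 165 176 174 174 148
 148 147 148 147] [108 108 107 107 101 106 135 130 123 113 115 116 116 116 115] s [135   7   8   4   4   3   3   3]
0.127 [297.2  -9.5] [432.7 134.7] 135.5 flange [304.2  -5.1] [428.7 127.4]
0.13 [296.7 -12.1] [434.9 135. ] 138.2 flange [303.9  -7.7] [430.9 127.6]
0.132 [296.4 -13.9] [436.4 135.1] 140.0 flange [303.7  -9.5] [432.4 127.7]
0.134 [296.1 -15.8] [438.  135.3] 141.89999999999998 flange [303.5 -11.3] [434.  127.8]
0.137 [295.6 -18.6] [440.4 135.6] 144.79999999999995 flange [303.2 -14.2] [436.4 127.9]
```

The network readings before and after the lift differ by about 0.046 m, and the hand rose 0.0448 m, so the sleeve is at the groove with no slip. I'll close the lever in steps, with the hand following in +x and making up for the pads' forward swing.

Emit:
move_arm([
  [[-0.26,0.0015,0.0001,0.0006,0],[-0.26,0,0,0,0],[-0.19,0.0015,0.0001,0.0006,0],[-0.19,0,0,0,0],[-0.19,0,0,0,0]],
], newtons=60)

```text
t: 16.3
tcp_pos: [0.4543, -0.1223, 0.1483]
tool_rot: [0.681, 0.733, 0.0, 0.001]
force: [4.7, 1.5, -4.8]
finger_gap: 0.6
gripper_force: 15.6
```

Emit:
move_arm([
  [[-0.12,0.0015,0.0001,0.0005,0],[-0.12,0,0,0,0],[-0.05,0.0015,0.0001,0.0005,0],[-0.05,0,0,0,0],[0.02,0.0015,0.0001,0.0005,0],[0.02,0,0,0,0],[0.02,0,0,0,0]],
])

```text
t: 17.0
tcp_pos: [0.4588, -0.1222, 0.1497]
tool_rot: [0.681, 0.733, 0.0, 0.001]
force: [5.4, 1.1, -6.8]
finger_gap: 0.492
gripper_force: 11.5
```

Emit:
move_arm([
  [[0.09,0.0015,0.0001,0.0004,0],[0.09,0,0,0,0],[0.16,0.0015,0.0001,0.0003,0],[0.16,0,0,0,0],[0.23,0.0015,0.0001,0.0003,0],[0.23,0,0,0,0],[0.23,0,0,0,0]],
])

```text
t: 17.7
tcp_pos: [0.4632, -0.1221, 0.1508]
tool_rot: [0.681, 0.733, 0.0, 0.001]
force: [6.4, 0.3, -8.3]
finger_gap: 0.385
gripper_force: 10.2
```

```bash
cat > m.py <<'E'
from h import *
s=wrist("wm"); st=manip.sense(); print(st["tcp_pos"],st["force"],st["finger_gap"],st["gripper_force"])
for l in("sleeve_foot","sleeve_grip","lever_lip","ring"):
    for d in manip.mark_of(l,"wrist")[:1]: print(l,np.round(d["xyz"],4),round(d["confidence"],2))
for r in (50,60,70):
    v=s["img"][r].mean(1).astype(int); print(r,v[285:315],v[425:450])
E
python3 m.py
```

```text
[ 0.46324727 -0.12209574  0.15075949] [ 6.18918338  1.02314387 -7.60779265] 0.3843677273011448 10.235148444771767
sleeve_foot [ 0.4717 -0.1188  0.0714] 0.64
sleeve_grip [ 0.4704 -0.1241  0.17  ] 0.8
lever_lip [ 0.4517 -0.126   0.177 ] 0.57
50 [166 166 165 165 165 154 144 143 144 144 143 142 142 143 139  81  19  21
  24  22  27  31  33  36  40  39  40  38  39  38] [112 112 111 112 112 111 112 112 113 112 113 112 112 112 113 112 113 112
 112 112 112 112 112 113 113]
60 [145 145 145 146 145 145 145 146 144 146 146 146 144 145 145 106  48  17
  21  20  21  24  28  33  37  39  41  41  40  40] [113 113 113 113 113 112 112 112 111 113 112 113 112 113 112 113 112 112
 113 114 113 112 112 111 112]
70 [145 145 144 144 144 144 145 144 145 144 144 144 145 146 146 146 147  88
  30  19  20  24  25  27  29  28  32  36  39  41] [113 112 113 113 113 113 113 113 112 113 112 113 113 113 113 113 113 113
 113 112 112 113 113 112 112]
```

Emit:
move_arm([
  [[0.3,0.0015,0.0001,0.0002,0],[0.3,0,0,0,0],[0.36,0.0012,0.0001,0.0002,0],[0.36,0,0,0,0],[0.36,0,0,0,0]],
])

```text
t: 18.45
tcp_pos: [0.4659, -0.1219, 0.1513]
tool_rot: [0.681, 0.733, 0.0, 0.001]
force: [6.3, 0.2, -6.9]
finger_gap: 0.321
gripper_force: 13.7
```

Emit:
move_arm([
  [[0.45,0,0,0,0],[0.5,0,0,0,0],[0.5,0,0,0,0]],
])

```text
t: 18.75
tcp_pos: [0.4672, -0.122, 0.1518]
tool_rot: [0.681, 0.733, 0.001, 0.002]
force: [10.6, 1.8, -4.9]
finger_gap: 0.284
gripper_force: 59.5
```

```bash
python3 m.py | head -5; python3 - <<'E'
import cv2
a=cv2.imread("pics/w10.png");b=cv2.imread("pics/wm.png")
import numpy as np
cv2.imwrite("pics/c11.png",np.hstack([a[:,120:520],b[:,120:520]]))
E
```

```text
[ 0.46725038 -0.12187992  0.1518073 ] [ 9.47467842  0.03849719 -3.11431433] 0.2830477034626936 59.21429552603513
sleeve_foot [ 0.4702 -0.1193  0.0759] 0.89
sleeve_grip [ 0.4696 -0.1236  0.1672] 0.84
lever_lip [ 0.4593 -0.1242  0.1757] 0.59
50 [140 126  81  16  23  20  26  28  29  35  36  37  35  37  38  38  37  38
```

View pics/c11.png

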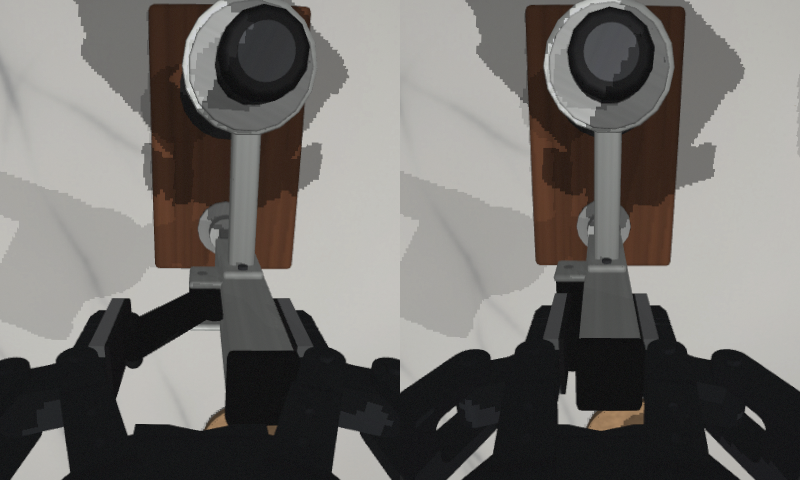

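The lever is upright against the sleeve between the pads, and the aerator is still seated in the ring. I'll check the sleeve's height change from the cap edge rows.

```bash
python3 - <<'E'
from h import *
from scipy.optimize import brentq
s=wrist("wn"); st=manip.sense()
a=np.radians(4.2);X=np.array([np.cos(a),np.sin(a),0]);Y=np.array([-X[1],X[0],0]);P=np.array([.4703,-.1205,0])
T0=np.eye(4);T0[:3,:3]=R.from_quat([.681,.733,.001,.001]).as_matrix();T0[:3,3]=[.45124,-.12252,.14751]
T1=np.eye(4);T1[:3,:3]=R.from_quat(st["tool_rot"]).as_matrix();T1[:3,3]=st["tcp_pos"]
for n,T,u in(("w10",T0,380),("wn",T1,330)):
    im=cv2.imread(f"pics/{n}.png").mean(2); q=dict(s);q["world_to_cam"]=np.linalg.inv(T@np.array(s["tool_from_camera"]))
    c=im[240:420,u-4:u+5].mean(1); d=np.diff(c)
    for lo,hi,yy,zz in((300,390,.012,.0),(250,290,.012,0)):
        seg=d[lo-240:hi-240]; k=np.argmin(seg) if lo==300 else np.argmax(abs(seg)); w=abs(seg[max(0,k-2):k+3]); row=lo+max(0,k-2)+(w*np.arange(len(w))).sum()/w.sum()+.5
        f=lambda z:proj(q,P+yy*Y+[0,0,z])[1]-row
        zs=np.arange(.08,.23,.0005);v=[f(z) for z in zs];z=np.interp(0,np.array(v),zs)
        print(n,lo,"row",round(row,2),"z",round(z,4))
    # ring edges
    v=cv2.GaussianBlur(im,(0,0),1)[60:70].mean(0); print(n,np.round(v[295:312] if n=="w10" else v[256:278]),np.round(v[425:442] if n=="w10" else v[380:400]))
print(st["force"],st["tcp_pos"],st["t"])
E
```

```text
w10 300 row 350.3 z 0.1913
w10 250 row 268.46 z 0.1253
w10 [ 37.  38.  39.  41.  46.  53.  69. 106. 154. 187. 201. 203. 195. 171.
 146. 146. 158.] [ 25.  39.  65.  88.  99. 103. 105. 109. 118. 124. 124. 119. 115. 113.
 113. 113. 113.]
wn 300 row 337.69 z 0.1894
wn 250 row 258.08 z 0.1176
wn [ 43.  42.  42.  42.  41.  43.  55.  89. 139. 177. 191. 186. 167. 150.
 150. 158. 161. 159. 153. 146. 143. 142.] [106. 106. 106. 106. 106. 106. 105. 105. 111. 121. 129. 127. 116.  94.
  66.  47.  40.  39.  38.  37.]
[10.39667423  1.98315586 -4.29957668] [ 0.46721681 -0.12200443  0.15179859] 19.05
```

```bash
cat > rf.py <<'E'
from h import *
from scipy.optimize import least_squares
from scipy.ndimage import map_coordinates
s0=manip.snapshot("wrist"); st=manip.sense()
F={"w6":([.46418,-.06989,.26685],[.708,.707,0,-.001],.087,(.4649,-.0207)),
"w8":([.46306,-.1419,.24778],[.68068,.73258,0,-.0008],.087,None),
"w10":([.45124,-.12252,.14751],[.681,.733,.001,.001],.132,None),
"wn":([.46722,-.12200,.15180],[.681,.733,.001,.002],.132,None)}
a=np.radians(4.2)
for n,(t,q,z,_) in F.items():
    T=np.eye(4);T[:3,:3]=R.from_quat(q).as_matrix();T[:3,3]=t
    s=dict(s0);s["world_to_cam"]=np.linalg.inv(T@np.array(s0["tool_from_camera"]))
    im=cv2.GaussianBlur(cv2.imread(f"pics/{n}.png").mean(2),(0,0),.8)
    p=np.array([.4635,-.0215,.0257*1.0]); th=np.radians(np.r_[-30:211:3]); 
    for it,w in enumerate((.0035,.002,.0015,.001)):
        pts,ths=[],[]
        for b in th:
            rr=np.arange(p[2]-w,p[2]+w,.0001)
            uv=np.array([proj(s,[p[0]+r*np.cos(b),p[1]+r*np.sin(b),z]) for r in rr[::5]])
            u=np.interp(rr,rr[::5],uv[:,0]);v=np.interp(rr,rr[::5],uv[:,1])
            if v.min()<2: continue
            I=map_coordinates(im,[v,u],order=1,mode="nearest"); g=np.gradient(I)
            k=np.argmax(abs(g)); 
            if abs(g[k])>.5: pts.append([p[0]+rr[k]*np.cos(b),p[1]+rr[k]*np.sin(b)])
        pts=np.array(pts)
        p=least_squares(lambda x:np.hypot(pts[:,0]-x[0],pts[:,1]-x[1])-x[2],p,loss="soft_l1",f_scale=.0003).x
    res=np.hypot(pts[:,0]-p[0],pts[:,1]-p[1])-p[2]
    M=np.linalg.inv(s["world_to_cam"]); H=M[2,3]-z
    print(n,"apparent r(mm) at nominal z",np.round(p*1e3,2),"med|res|",np.round(np.median(abs(res))*1e3,2),len(pts),"camH",round(H,4))
E
python3 rf.py
```

```text
w6 apparent r(mm) at nominal z [464.35 -21.4   26.2 ] med|res| 0.12 81 camH 0.3211
w8 apparent r(mm) at nominal z [464.07 -20.57  26.27] med|res| 0.13 81 camH 0.302
w10 apparent r(mm) at nominal z [463.46 -22.42  25.19] med|res| 0.22 62 camH 0.1567
wn apparent r(mm) at nominal z [464.56 -22.18  25.66] med|res| 0.09 61 camH 0.1608
```

```bash
python3 - <<'E'
from h import *
s=pic("scene","s12")
a,b=[cv2.imread(f"pics/{n}.png",0).astype(np.float32) for n in("s9","s12")]
x0,y0,x1,y1=312,214,340,256
tpl=a[y0:y1,x0:x1]
W=np.float32([[1,0,x0],[0,1,y0]])
cc,W=cv2.findTransformECC(tpl,b,W,cv2.MOTION_TRANSLATION,(3,200,1e-7),None,3)
print("shift px",W[:,2]-[x0,y0],cc)
W=np.float32([[1,0,100],[0,1,200]]); cc,W=cv2.findTransformECC(a[200:400,100:300],b,W,cv2.MOTION_TRANSLATION,(3,200,1e-7),None,3); print("bg",W[:,2]-[100,200],cc)
p=np.array([.463,-.0225,.132]); print("px/mm up",(proj(s,p+[0,0,.01])-proj(s,p))/10)
for l in("ring","slim_aerator_mid","upper_groove","sleeve_foot"):
    for d in manip.mark_of(l,"scene")[:3]: print(l,np.round(d["xyz"],4),round(d["confidence"],2))
E
```

```text
shift px [-0.33526611  0.29772949] 0.9668081154739577
bg [-0.26648712  0.05084229] 0.9935303799055687
px/mm up [ 0.01 -0.31]
slim_aerator_mid [ 0.4619 -0.0274  0.1311] 0.8
slim_aerator_mid [0.4071 0.308  0.0462] 0.65
upper_groove [ 0.4683 -0.1229  0.0779] 0.73
```

The sleeve sank about 0.9 mm while the lever closed. I'll raise it by that much with the firm grip, then hold.

Emit:
move_arm([
  [[0.5,0,0,0.0005,0],[0.5,0,0,0.0005,0],[0.5,0,0,0,0],[0.5,0,0,0,0]],
])

```text
t: 19.75
tcp_pos: [0.4672, -0.1219, 0.1526]
tool_rot: [0.681, 0.733, 0.001, 0.002]
force: [12.3, 8.1, -6.2]
finger_gap: 0.283
gripper_force: 59.7
```

```bash
python3 - <<'E'
from h import *
s=pic("scene","s13"); st=manip.sense(); print(st["tcp_pos"],st["force"],st["finger_gap"],st["gripper_force"])
a,b=[cv2.imread(f"pics/{n}.png",0).astype(np.float32) for n in("s9","s13")]
x0,y0,x1,y1=312,214,340,256
W=np.float32([[1,0,x0],[0,1,y0]])
cc,W=cv2.findTransformECC(a[y0:y1,x0:x1],b,W,cv2.MOTION_TRANSLATION,(3,200,1e-7),None,3)
print("shift px",W[:,2]-[x0,y0],cc)
s=wrist("w13")
E
```

```text
[ 0.46725603 -0.12191073  0.15265543] [10.84170538  2.04925301 -4.39908521] 0.27999197660795017 60.01539579592645
shift px [-0.34924316  0.08840942] 0.967680255371593
```

View pics/w13.png

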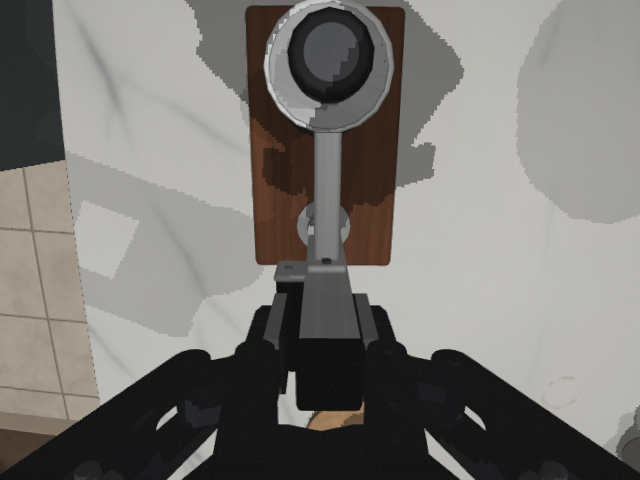

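The lever is upright between the left pad and the sleeve (around (288,320)), the aerator is seated at (330,60), and the sleeve is back at groove level.

```bash
python3 -c "
from station import manip
print(manip.sign_off())"
```

```text
the job is handed in; nothing more can be done
None
```

The job is handed in: the slim aerator is seated in the ring, and the arm is still holding the sleeve at about the upper groove (0.045 m, give or take a millimetre or two) with the lever closed. The sleeve sank about 0.9 mm as the lever closed, so I raised it back afterwards; the wide aerator, glass, jigger and cork were left alone.

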